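# Put the shaker drive in third gear

## Task

The bench shaker's gear lever stands somewhere in the left leg of its H-shaped gate. With the outside of the fingers, push the lever to the cross channel, across to the right leg, then forward (away from the robot) until it is fully home in the third slot, the far right one, and let go. Only push the lever, gently: do not take its handle between the fingers, and leave the glassware and other things around it where they are.

Things in the scene. Friction and masses are not known exactly. Their poses are not given: they have to be found in the camera images.
- unit: Fixed shaker drive: white housing 170 x 170 x 90 mm with a steel gate plate (124 mm square, top at 100 mm) on it; behind it (86 to 296 mm along unit x) a shaker tray, 250 mm wide, with two glass dishes, all under 105 mm. Origin on the bench under the gate centre. Unit x points forward, away from the robot's side, y to the left, z up; it is turned by up to 0.35 rad.
- gate_centre (a point): Centre of the H-shaped opening, at the plate's top, 100 mm above the bench; axes as the unit's. Two legs along x, at y = +23 (left) and -23 mm (right), 17 mm wide, from x = -32 to +32 mm; a cross channel along y, 20 mm wide, at x = 0 joins them, its inner corners rounded (6 mm). The lever can change legs only through the channel.
- third_slot (a point): Far end of the third slot, at the plate's top: where the stick ends up (unit x = +24, y = -23 mm from the gate centre). Slots count as on a car: first = left leg forward, second = left leg back, third = right leg forward, fourth = right leg back.
- pivot (a point): The lever's pivot, below the gate centre and 25 mm above the bench, inside the housing; axes as the unit's. At a height H above it the lever's axis is at x = H tan(a), y = -H tan(c)/cos(a), with a = lever_fore, c = lever_side.
- handle (a point): Middle of the lever's black plastic handle, on its axis, 138.5 mm from the pivot; z runs up along the lever. Handle 26 mm across with round ends, reaching 31.5 mm either side of this point; below it a steel stick 10 mm across. Upright, the handle's top is 195 mm above the bench; fully leaning, its foot is still over 115 mm up.
- lever_fore (a joint): Tilt of the lever along unit x (rad): 0 in the cross channel, positive forward; stops at +0.325 (end of first or third slot) and -0.325 (second or fourth). Within about 0.07 of 0 it is free to cross. Friction of about 2 N at the handle, no spring: it stays where it is left.
- lever_side (a joint): Tilt of the lever sideways (rad): negative = left leg, positive = right leg; stops at -0.30 and +0.30. Same friction. At the start it is in the left leg, anywhere along it.
- bottle_amber: Bystander, loose: amber glass bottle with white cap, 54 mm across, 105 mm tall. Origin at the centre of its underside.
- bottle_small: Bystander, loose: green glass bottle with white cap, 42 mm across, 80 mm tall. Origin at the centre of its underside.
- beaker: Bystander, loose: clear plastic beaker, 64 mm across, 80 mm tall. Origin at the centre of its underside.
- jar: Bystander, loose: white jar with blue cap, 60 mm across, 60 mm tall. Origin at the centre of its underside.
- dish: Bystander, loose: white ceramic bowl, 90 mm across, 22 mm tall. Origin at the centre of its underside.
- spatula: Bystander, loose: lying steel laboratory spatula, 150 mm long, 6 mm thick.

How it is judged:
On the way, in this order (a step that is already met when the one before it is completed fails the run):
1. the lever has been moved across into the right leg (value of joint lever_side above 0.2 rad).
2. the lever is home in the third slot (value of joint lever_fore above 0.275 rad and value of joint lever_side above 0.2 rad), for 0.2 s.
At the end, for the whole second after the job is handed in: The lever is at rest in the third slot (right leg, forward): lever_fore above 0.275 rad (the stop is at 0.325) and lever_side above 0.2 rad; every bystander within 20 mm of where it stood (all of step 2 and velocity of joint lever_fore between -0.05 and 0.05 rad/s and distance of each of bottle_amber, bottle_small, beaker, jar, dish, spatula from where it was at the start of the episode below 0.02 m); the robot touches nothing.
It fails at once if the lever's handle is taken between the fingers (x of the grasp point in the frame of handle between -0.012 and 0.012 m and y of the grasp point in the frame of handle between -0.012 and 0.012 m and z of the grasp point in the frame of handle between -0.025 and 0.025 m).
It fails at once if the lever or the unit is pushed or squeezed by the fingers with more than 40 N (contact force between the fingers and unit above 40 N).
It fails at once if a bystander is moved more than 20 mm, knocked over or lifted (distance of any of bottle_amber, bottle_small, beaker, jar, dish, spatula from where it was at the start of the episode above 0.02 m).
It also fails if it takes over 64 s, if anything falls off the work surface, if the arm or the gripper's body presses on something with over 40 N, if the wrist force passes 120 N, or if a joint passes its speed limit or range.

## Robot

A 6-joint arm with a two-finger parallel gripper is mounted at the origin on the work surface. World frame = base frame: x ahead of the robot, y to its left, z up, the work surface at z = 0. Lengths are in m, angles in rad, forces in N, time in s.
With the tool pointing down it reaches from about 0.4 to 0.825 m from the base axis. Payload 7 kg.
Tool frame: the origin (TCP) lies at the very end of the fingers, on their centre line; the grasp point (between the pads) lies 19 mm behind it; z points along the fingers, x is the direction in which the jaws open and shut, and the axes are right-handed (so a half turn about z gives the same grasp; the last joint's range is limited). The gripper opens to 88 mm and grips with 3 to 60 N. Pads are 19 mm wide; open, the fingers measure 130 mm over their backs; the gripper's body (78 mm by 193 mm) begins 47 mm behind the grasp point.
Start: joints at [1.434, 0.359, 0.012, 0, -1.224, -0.288], TCP at [0.278, 0.615, 0.227] pointing down, gripper open.
Joint ranges: [-3.07, 3.07], [-1.43, 2.12], [-1.02, 1.25], [-3.03, 1.67], [-3.05, -0], [-3.03, 3.03]. Speed limits (rad/s): [2.39, 2.39, 3.01, 3.14, 3.14, 3.14].

## Interface

Orientations are given as [roll, pitch, yaw] about the fixed x, y, z axes, in that order (R = Rz(yaw) Ry(pitch) Rx(roll)).
In Python, from station import telemetry, grab_frame, arm, regions_of, pinpoint gives the robot as it stands. The module is installed in compiled form; this text tells all that it offers.
- The arm moves only by the shell command python3 -m inch 'ROWS' [FORCE]. ROWS is text: rows parted by semicolons, each of 7 numbers parted by spaces: the opening, from 0 (shut) to 1 (fully open), then the shift along the world's x, y, z in cm, then the turn, a rotation vector about the world's x, y, z in degrees. A call has 1 to 12 rows; each row is the pose to reach, as a shift and turn from the pose measured when the call began; what a row does not reach only later rows make up. A row lasts 1/8 s, in which the tool goes at most 62.5 mm and 10.7 degrees, less where a joint would pass 70% of its speed; a pose out of reach is approached as far as the arm can. A call with a gripper value outside its range is refused whole. The fingers move at their own pace and stop on an object; FORCE is the grip in N (left out, the last holds). Time passes only in rows, so rows that repeat a pose let the fingers close. It gives the time, the measured TCP pose, the force and the opening at its end, in the units of the state.
- telemetry.get_state(): the state, without advancing time (a new reading comes with each control period).
- grab_frame(name): name is "scene" or "side" or "wrist"; returns a dict with "pixels" (420x560x3 uint8, red, green, blue), "fx", "fy", "cx", "cy" (pixels), "R" (3x3) and "t" (3): a world point X has camera coordinates R X + t. Camera axes: x right, y down, z forward; pixel columns grow to the right and rows downward; lengths in m; the calibration is good to about 2 mm. A picture is of the moment at which its call begins. There is no depth.
- arm.job_done(): hands the job in, once; it reports no verdict.
Trained networks look in the newest picture that a camera, given by its name, has taken for a name from the list of things; names that differ only in an ending like _2 or _b are one class to them, and where a whole thing is asked for, a point or a joint stands for the part that bears it (a point fixed in the world has none). Each returns a list of dicts, best first, with "p" (0 to 1); they miss things now and then, are a little off and sometimes report something else, mostly with a low value. They report only what shows in the picture. A call takes as long as a camera call.
- regions_of(camera, name): "pixels" (420x560 bool, what is visible of it) and "bbox" ([left, top, right, bottom] in pixels, round what is visible of it).
- pinpoint(camera, name): "location" ([column, row] in pixels: a listed point, or the origin of a listed thing).
The state is a dict: "t": time; "q": joint angles; "qd": joint speeds; "joint_efforts": joint torques, N m; "eef_pos": TCP position; "ee_rot": TCP orientation; "force": force on the tool from outside, world axes, zero at the start; "moment": the same for the moment, N m; "width": finger opening in m.
Only numpy, scipy, OpenCV 4.12 (cv2) and the standard library are available. Lean on these libraries where they do the work, as an engineer would, in place of code of your own. Each camera call takes 0.05 s, during which the arm holds its last target. There are 200 camera calls.

## Working session

There is one attempt and no reset: what is moved stays moved. The work goes in short steps, Python scripts to look and compute and a shell command to move; the robot and the scene stay as the last step left them, time stands still between calls to the robot, and variables do not carry over. Pictures are saved under pics/ and viewed, about 8 in all and at most 12, crops included, and the job is handed in when it is done.

```bash
mkdir -p pics
cat > h.py <<'E'
import numpy as np, cv2
from station import telemetry, grab_frame, arm, regions_of, pinpoint
def shot(n,f=None):
    d=grab_frame(n)
    if f: cv2.imwrite('pics/'+f,d['pixels'][:,:,::-1])
    d['R']=np.array(d['R']);d['t']=np.array(d['t']); return d
def proj(d,X):
    c=d['R']@np.asarray(X)+d['t']; return np.array([d['fx']*c[0]/c[2]+d['cx'],d['fy']*c[1]/c[2]+d['cy']])
def ray(d,uv):
    v=d['R'].T@np.array([(uv[0]-d['cx'])/d['fx'],(uv[1]-d['cy'])/d['fy'],1]); return -d['R'].T@d['t'],v/np.linalg.norm(v)
def onz(d,uv,z):
    o,v=ray(d,uv); return o+v*(z-o[2])/v[2]
E
python3 - <<'E'
from h import *
np.set_printoptions(precision=4,suppress=True)
s=telemetry.get_state(); print(s['t'],s['eef_pos'],s['ee_rot'],s['width'],s['force'])
for c in ['scene','side','wrist']:
    d=shot(c,c+'0.png')
    print(c,'cam',-d['R'].T@d['t'])
    for n,z in [('unit',0),('gate_centre',.1),('third_slot',.1),('handle',.16),('pivot',.025),('bottle_amber',0),('bottle_small',0),('beaker',0),('jar',0),('dish',0),('spatula',0)]:
        for r in pinpoint(c,n)[:1]: print(n,round(r['p'],2),np.array(r['location']),onz(d,r['location'],z))
a=cv2.imread('pics/scene0.png');b=cv2.imread('pics/side0.png')
E
```

```text
0.0 [0.278  0.6146 0.2256] [-3.1415 -0.0016 -1.9958] 0.08787885784340647 [ 0.1954 -0.8175 -0.1371]
scene cam [ 0.9967 -0.1399  0.8816]
unit 0.85 [306.4 244.2] [0.5636 0.1128 0.    ]
gate_centre 0.61 [311.4 225.3] [0.5723 0.1154 0.1   ]
third_slot 0.93 [301.7 237.4] [0.5929 0.0818 0.1   ]
handle 0.82 [329.4 198.7] [0.5577 0.1618 0.16  ]
bottle_amber 0.86 [370.1 232.7] [0.5957 0.276  0.    ]
bottle_small 0.89 [369.5 201. ] [0.5086 0.324  0.    ]
beaker 0.77 [247.  267.3] [ 0.5663 -0.0462  0.    ]
jar 0.94 [227.5 230.3] [ 0.4487 -0.0561 -0.    ]
dish 0.59 [402.8 255.3] [ 0.6831  0.3174 -0.    ]
spatula 0.76 [212.7 271.8] [ 0.5457 -0.1263  0.    ]
side cam [ 0.5398 -0.5955  0.6524]
gate_centre 0.8 [279.8 193.1] [0.5697 0.1225 0.1   ]
handle 0.7 [270.4 161.1] [0.5514 0.1579 0.16  ]
bottle_amber 0.78 [288.  191.8] [0.5965 0.2569 0.    ]
bottle_small 0.79 [257.9 178. ] [0.5193 0.322  0.    ]
beaker 0.55 [281.3 280.7] [ 0.5652 -0.0384  0.    ]
jar 0.82 [219.  288.4] [ 0.4402 -0.0525  0.    ]
dish 0.6 [314.6 176.4] [0.6722 0.3216 0.    ]
spatula 0.56 [273.5 314.8] [ 0.5467 -0.1204  0.    ]
wrist cam [0.3436 0.5849 0.3846]
```

View pics/scene0.png

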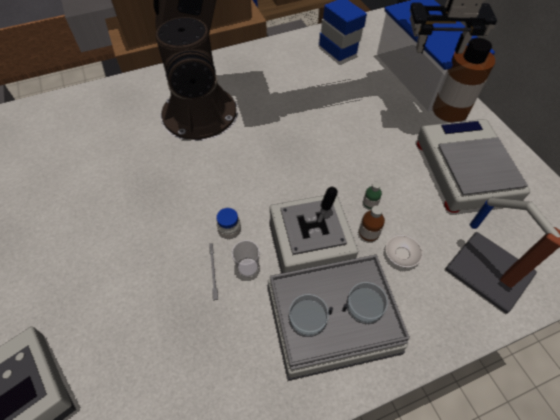

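View pics/side0.png

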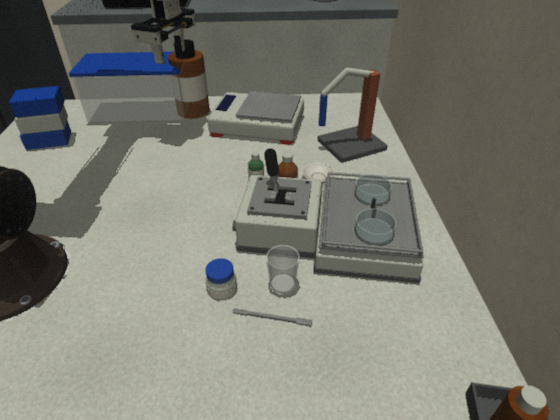

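```bash
cat >> h.py <<'E'
def U(p,yaw,P):
    c,s=np.cos(yaw),np.sin(yaw); x,y,z=P; return np.array([p[0]+c*x-s*y,p[1]+s*x+c*y,z])
def lever(L,a,c):  # point at distance L from pivot, unit frame
    v=np.array([np.tan(a),-np.tan(c)/np.cos(a),1]); return v/np.linalg.norm(v)*L+[0,0,.025]
def overlay(d,p,yaw,a,c):
    k=4; uv0=proj(d,U(p,yaw,(0,0,.12))); w=(int(uv0[0]-75),int(uv0[1]-75))
    im=np.ascontiguousarray(cv2.resize(d['pixels'][w[1]:w[1]+150,w[0]:w[0]+150,::-1],None,fx=k,fy=k,interpolation=2))
    f=lambda P:tuple(int(v) for v in (proj(d,U(p,yaw,P))-w+.5)*k)
    def poly(pts,col,cl=True): cv2.polylines(im,[np.array([f(q) for q in pts])],cl,col,1)
    h=.062; poly([(h,h,.1),(h,-h,.1),(-h,-h,.1),(-h,h,.1)],(0,0,255))
    h=.085; poly([(h,h,.09),(h,-h,.09),(-h,-h,.09),(-h,h,.09)],(0,255,0))
    for y in(.023,-.023): poly([(.032,y+.0085,.1),(.032,y-.0085,.1),(-.032,y-.0085,.1),(-.032,y+.0085,.1)],(255,0,255))
    poly([lever(L,a,c) for L in(.1,.107,.1385,.17)],(0,255,255),False)
    return im
E
cat > fit.py <<'E'
from h import *
from scipy.optimize import least_squares
np.set_printoptions(precision=4,suppress=True)
S=[]
for c in('scene','side'):
    d=shot(c)
    for n in('unit','gate_centre','third_slot','handle'):
        for r in pinpoint(c,n)[:1]:
            if r['p']>.4: S.append((d,n,np.array(r['location']),r['p']))
    m=regions_of(c,'handle')
    if m:
        v,u=np.nonzero(m[0]['pixels']); print(c,'mask centroid',u.mean(),v.mean(),m[0]['p'],m[0]['bbox']); S.append((d,'handle',np.array([u.mean(),v.mean()]),1))
def res(x):
    o=[]
    for d,n,uv,p in S:
        P={'unit':(0,0,0),'gate_centre':(0,0,.1),'third_slot':(.024,-.023,.1),'handle':lever(.1385,x[3],x[4])}[n]
        o+=list(proj(d,U(x,x[2],P))-uv)
    return np.array(o+[ (x[2]/.3)])
r=least_squares(res,[.57,.117,-.25,-.2,-.3],loss='soft_l1'); print(r.x); print([s[1] for s in S]);print(r.fun[:-1].reshape(-1,2))
if __name__=='__main__':
    import sys
    x=r.x
    if len(sys.argv)>2: x=np.array(eval(sys.argv[2]))
    ims=[overlay(shot(c),x,x[2],x[3],x[4]) for c in('scene','side')]
    cv2.imwrite('pics/'+sys.argv[1],cv2.resize(np.hstack(ims),(800,400)) if 0 else np.hstack(ims)[:, :])
    for i,m in enumerate(ims): cv2.imwrite('pics/%d_'%i+sys.argv[1],m)
E
python3 fit.py f1.png
```

```text
scene mask centroid 327.0694864048338 201.4773413897281 0.68 [315.2, 187.2, 339.0, 223.2]
side mask centroid 271.45365853658535 166.06585365853658 0.92 [264.3, 145.4, 281.4, 190.2]
[ 0.5677  0.1115 -0.0561 -0.1503 -0.3795]
['unit', 'gate_centre', 'third_slot', 'handle', 'handle', 'unit', 'gate_centre', 'third_slot', 'handle', 'handle']
[[  -3.1966   -0.0163]
 [  -1.9154   -1.0232]
 [  -0.364    -1.2982]
 [  -1.8023    2.3307]
 [   1.5282   -3.1466]
 [   0.8926   -0.3226]
 [   7.7716 -120.1604]
 [   0.3227   -1.6973]
 [   1.1608    1.4255]
 [  -1.0929   -3.4404]]
```

View pics/0_f1.png

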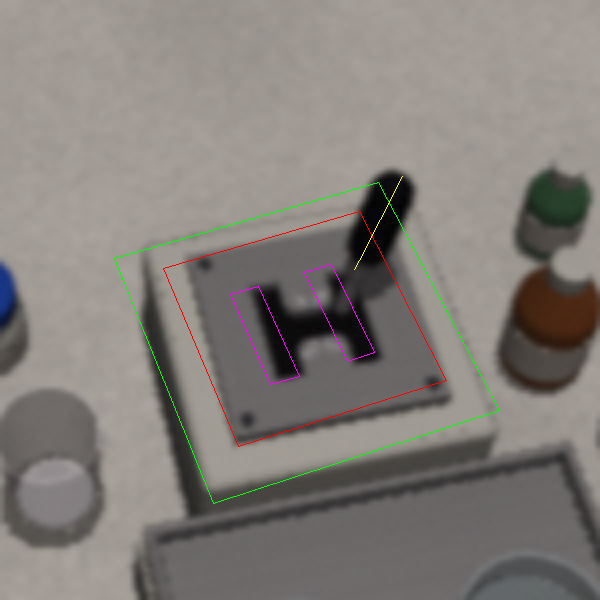

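Scene crop: the overlay is off (the right leg is really at crop ~(250–278,290) to (272–300,377), plate corners at ~(185,258), (237,440), (448,393)). I'll refit from those points and check in the side view.

```bash
cat > fit2.py <<'E'
from h import *
from scipy.optimize import least_squares
np.set_printoptions(precision=4,suppress=True)
d=shot('scene'); p0=[0.5677,0.1115]
w=(proj(d,U(p0,-.0561,(0,0,.12)))-75).astype(int)
C=[((-.062,-.062,.1),(185,258)),((.062,-.062,.1),(237,439)),((.062,.062,.1),(449,392)),
((-.032,-.0145,.1),(278,287)),((-.032,-.0315,.1),(251,292)),((.032,-.0145,.1),(300,372)),((.032,-.0315,.1),(274,378)),((.032,.0145,.1),(354,361)),((.032,.0315,.1),(381,356))]
L=[(.1385-.0315,(365,258)),(.1385+.0315,(398,176))]
L=[(.1385,(381,219))]
def f(x): return np.concatenate([proj(d,U(x,x[2],P))-(np.array(q)/4+w) for P,q in C]+[proj(d,U(x,x[2],lever(l,x[3],x[4])))-(np.array(q)/4+w) for l,q in L])
r=least_squares(f,[.57,.11,-.2,-.1,-.3]); print(r.x); print(r.fun.reshape(-1,2))
x=r.x
for i,c in enumerate(('scene','side')): cv2.imwrite('pics/%d_f2.png'%i,overlay(shot(c),x,x[2],x[3],x[4]))
E
python3 fit2.py
```

```text
[ 0.5715  0.1185 -0.1657 -0.1842 -0.3056]
[[-0.4402 -0.519 ]
 [-0.42   -0.2486]
 [ 0.7554  0.1791]
 [-0.825  -1.2923]
 [-1.1653 -1.1384]
 [ 1.1073  0.6356]
 [ 0.2617  0.6439]
 [ 0.0642  0.8276]
 [ 0.5736  0.5869]
 [ 0.     -0.    ]]
```

View pics/1_f2.png

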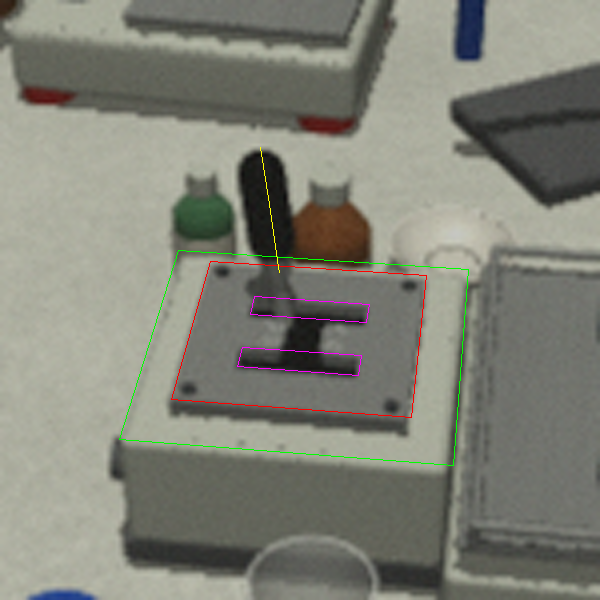

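Side crop: overlay fits well: plate, both legs line up; the handle is at (266,207), leaning back-left. Unit ≈ (0.571, 0.1185), yaw ≈ -0.165, fore ≈ -0.2, side ≈ -0.30. I'll go behind the lever with closed fingers.

```bash
python3 -m inch '0 10 -22 0 0 0 10; 0 20.2 -43.7 0 0 0 15; 0 20.2 -43.7 0 0 0 15; 0 20.2 -43.7 0 0 0 15; 0 20.2 -43.7 0 0 0 15; 0 20.2 -43.7 0 0 0 15; 0 20.2 -43.7 0 0 0 15; 0 20.2 -43.7 0 0 0 15; 0 20.2 -43.7 0 0 0 15; 0 20.2 -43.7 0 0 0 15; 0 20.2 -43.7 0 0 0 15; 0 20.2 -43.7 0 0 0 15' 20
cat > st.py <<'E'
from h import *
np.set_printoptions(precision=4,suppress=True)
s=telemetry.get_state(); yaw=-.165; e=np.array(s['eef_pos']); r=e[:2]-[.571,.1185]; c,n=np.cos(yaw),np.sin(yaw)
print('t',s['t'],'unit xy',c*r[0]+n*r[1],-n*r[0]+c*r[1],'z',e[2],'yaw deg',np.degrees(s['ee_rot'][2]),'F',s['force'],s['width'])
E
python3 st.py
```

```text
t: 4.15
eef_pos: [0.4799, 0.1789, 0.2266]
ee_rot: [-3.142, 0.0, -1.732]
force: [0.4, 0.3, 0.3]
width: 0.0004
t 4.15 unit xy -0.09974267121377542 0.044591459395675714 z 0.22656138250386781 yaw deg -99.25310598280447 F [0.3933 0.2823 0.3382] 0.00044201664611252166
```

```bash
python3 -m inch '0 0 0 -4 0 0 0; 0 0 0 -8 0 0 0; 0 0 0 -8 0 0 0; 0 0 0 -8 0 0 0'; python3 st.py; python3 -c "
from h import *
for i,c in enumerate(('scene','side')): cv2.imwrite('pics/%d_f3.png'%i,overlay(shot(c),(.571,.1185),-.165,-.19,-.3))"
```

```text
t: 4.65
eef_pos: [0.4807, 0.1796, 0.1479]
ee_rot: [-3.14, 0.001, -1.731]
force: [0.6, 0.2, 0.4]
width: 0.0007
t 4.65 unit xy -0.09915247148646214 0.04547427903111325 z 0.1479140564622323 yaw deg -99.18564284835723 F [0.6048 0.2068 0.4085] 0.0007111409219077119
```

View pics/1_f3.png

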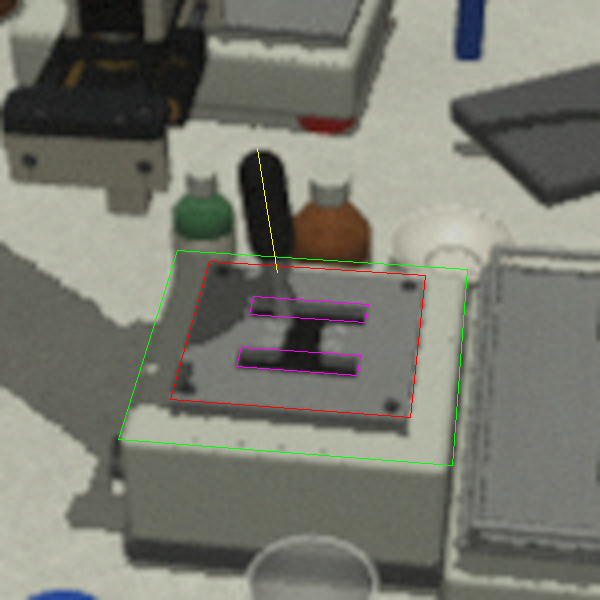

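Gripper is behind the lever, bodies clear; lever matches fore −0.19. Pushing forward now.

```bash
python3 -m inch '0 1.5 -0.3 0 0 0 0; 0 3 -0.5 0 0 0 0; 0 3.9 -0.7 0 0 0 0; 0 4.4 -0.8 0 0 0 0; 0 4.9 -0.9 0 0 0 0; 0 5.4 -1.0 0 0 0 0; 0 5.9 -1.1 0 0 0 0; 0 6.3 -1.1 0 0 0 0; 0 6.7 -1.2 0 0 0 0; 0 6.9 -1.2 0 0 0 0; 0 6.9 -1.2 0 0 0 0'; python3 st.py; python3 -c "
from h import *
cv2.imwrite('pics/1_f4.png',overlay(shot('side'),(.571,.1185),-.165,0,-.3))"
```

```text
t: 6.12
eef_pos: [0.55, 0.1676, 0.1483]
ee_rot: [-3.14, 0.002, -1.732]
force: [-1.5, -1.2, 0.3]
width: 0.0005
t 6.125 unit xy -0.028833619125112436 0.04502037013160105 z 0.1482584207031032 yaw deg -99.22061591489776 F [-1.4749 -1.2472  0.2752] 0.0004611262585811045
```

View pics/1_f4.png

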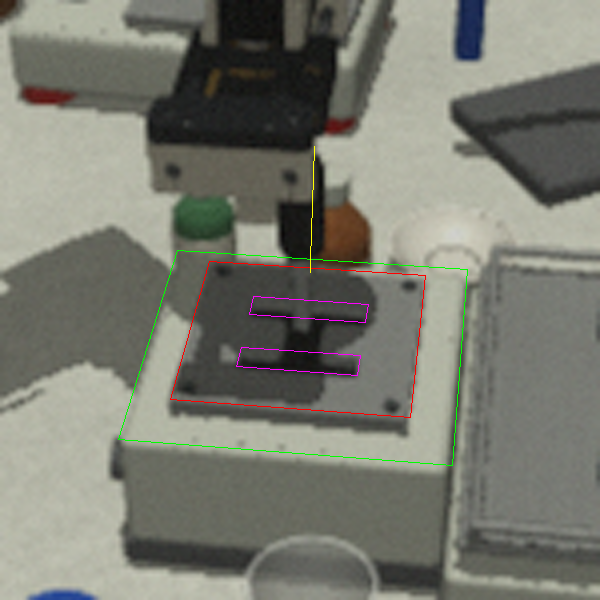

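Handle centre at (301,225), about 10 crop px (~5 mm) short of upright. A bit more, then round to its left side.

```bash
python3 -m inch '0 0.2 0 0 0 0 0; 0 0.4 -0.1 0 0 0 0; 0 0.5 -0.1 0 0 0 0; 0 -1 0.2 0 0 0 0; 0 -2.5 0.4 0 0 0 0; 0 -2.1 3 0 0 0 0; 0 -1.7 5.4 0 0 0 0; 0 -1.7 5.4 0 0 0 0; 0 1.2 4.9 0 0 0 0; 0 3.7 4.5 0 0 0 0; 0 3.7 4.5 0 0 0 0'; python3 st.py; python3 -c "
from h import *
cv2.imwrite('pics/0_f5.png',overlay(shot('scene'),(.571,.1185),-.165,0,-.3));cv2.imwrite('pics/1_f5.png',overlay(shot('side'),(.571,.1185),-.165,0,-.3))"
```

```text
t: 7.55
eef_pos: [0.5881, 0.2127, 0.1474]
ee_rot: [-3.14, 0.001, -1.733]
force: [-1.1, -0.1, -1.2]
width: 0.0004
t 7.55 unit xy 0.0013635631678184414 0.09569078564113456 z 0.1474425358326475 yaw deg -99.27808801056075 F [-1.0595 -0.1103 -1.2196] 0.0003659554956483347
```

View pics/1_f5.png

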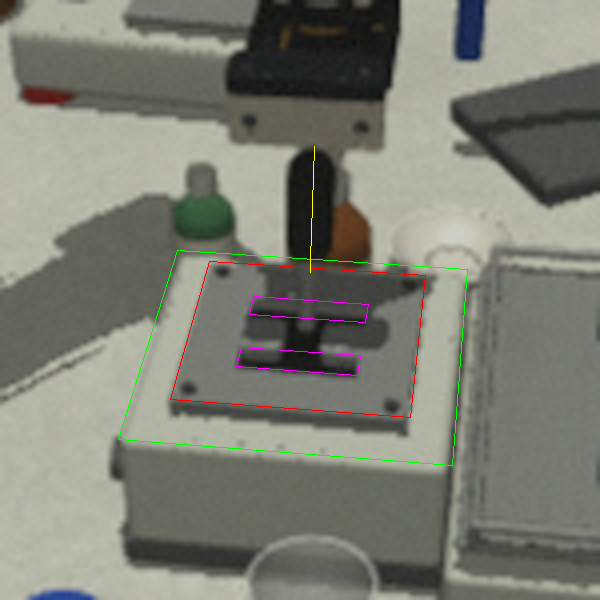

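Lever is upright fore-aft (handle centre 310 vs. line 313), fingers on its left. Push across.

```bash
python3 -m inch '0 -0.1 -0.8 0 0 0 0; 0 -0.3 -1.6 0 0 0 0; 0 -0.4 -2.3 0 0 0 0; 0 -0.5 -3 0 0 0 0; 0 -0.6 -3.7 0 0 0 0; 0 -0.7 -4.4 0 0 0 0; 0 -0.8 -5.1 0 0 0 0; 0 -1 -5.8 0 0 0 0; 0 -1.1 -6.5 0 0 0 0; 0 -1.2 -7.2 0 0 0 0; 0 -1.3 -7.9 0 0 0 0; 0 -1.4 -8.5 0 0 0 0'; python3 st.py
python3 -m inch '0 -0.1 -0.3 0 0 0 0; 0 -0.1 -0.5 0 0 0 0; 0 -0.1 -0.5 0 0 0 0'; python3 st.py; python3 -c "
from h import *
cv2.imwrite('pics/0_f6.png',overlay(shot('scene'),(.571,.1185),-.165,0,.3))"
```

```text
t: 9.15
eef_pos: [0.5721, 0.1271, 0.1472]
ee_rot: [-3.141, 0.001, -1.733]
force: [-0.3, 2.6, -0.9]
width: 0.0005
t 9.15 unit xy -0.0002962213987367545 0.008655471408790675 z 0.14722681449659447 yaw deg -99.26707220314138 F [-0.3059  2.5891 -0.8735] 0.0005055472586482755
t: 9.52
eef_pos: [0.5709, 0.122, 0.147]
ee_rot: [3.141, 0.001, -1.733]
force: [0.3, 1.9, -1.5]
width: 0.0006
t 9.525 unit xy -0.0006259293246384054 0.0034147031794246256 z 0.14696094756291508 yaw deg -99.27300999201529 F [ 0.3312  1.8731 -1.4795] 0.0006209145000292882
```

View pics/0_f6.png

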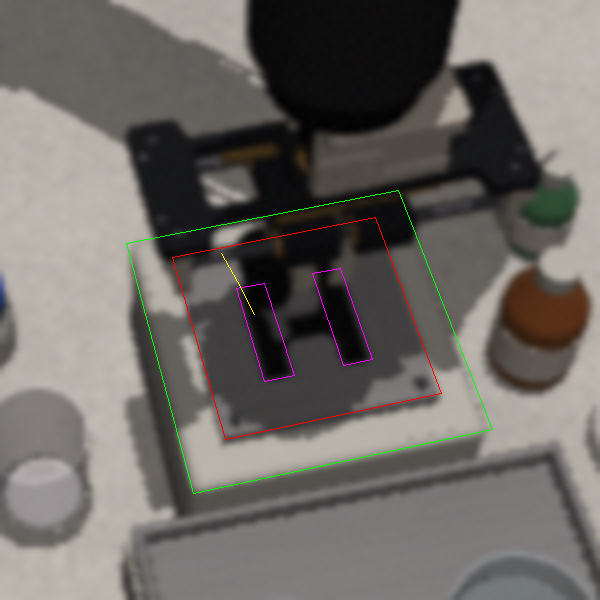

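Lever is in the right leg, about 9 mm short of the side stop (overlay line vs. dark handle at (262,275), allowing ~6 px general offset). Push a bit more.

```bash
python3 -m inch '0 0 -0.2 0 0 0 0; 0 -0.1 -0.4 0 0 0 0; 0 -0.1 -0.5 0 0 0 0; 0 -0.1 -0.5 0 0 0 0'; python3 st.py; python3 -c "
from h import *
cv2.imwrite('pics/1_f7.png',overlay(shot('side'),(.571,.1185),-.165,0,.3))"
```

```text
t: 10.07
eef_pos: [0.5699, 0.1169, 0.147]
ee_rot: [3.141, 0.001, -1.733]
force: [1.2, 1.5, -0.7]
width: 0.0006
t 10.075 unit xy -0.0008189000571718806 -0.0017745225681074285 z 0.1470156728132825 yaw deg -99.27880527953657 F [ 1.2198  1.5176 -0.693 ] 0.0005814242097958383
```

View pics/1_f7.png

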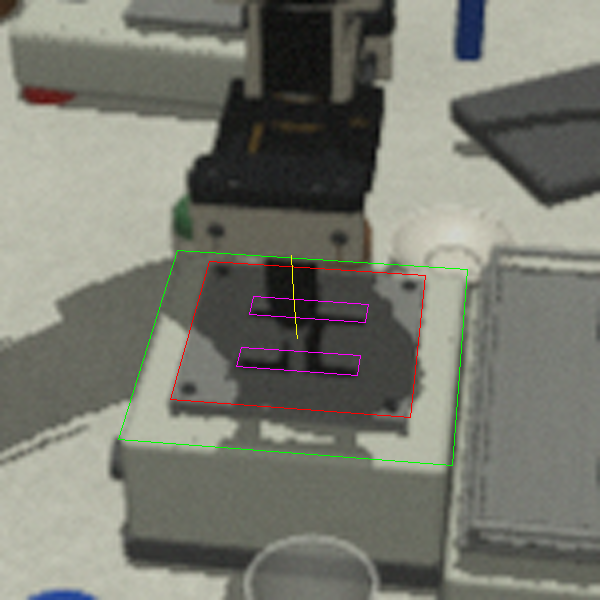

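```bash
python3 -m inch '0 0 -0.2 0 0 0 0; 0 -0.1 -0.4 0 0 0 0; 0 -0.1 -0.4 0 0 0 0'; python3 st.py
```

```text
t: 10.5
eef_pos: [0.569, 0.1128, 0.1471]
ee_rot: [3.142, 0.001, -1.733]
force: [1.3, 1.8, -1.1]
width: 0.0004
t 10.5 unit xy -0.0010678189809919282 -0.00596725009692841 z 0.14711428501342735 yaw deg -99.28043677946798 F [ 1.2903  1.7701 -1.0812] 0.00035438742836722115
```

```bash
python3 -m inch '0 0 -0.15 0 0 0 0; 0 0 -0.3 0 0 0 0; 0 0 -0.3 0 0 0 0'; python3 st.py
```

```text
t: 10.88
eef_pos: [0.5688, 0.1096, 0.1471]
ee_rot: [3.141, 0.0, -1.733]
force: [-0.6, 2.0, -0.8]
width: 0.0002
t 10.875 unit xy -0.0006877025147107969 -0.009159378945621641 z 0.1470520878762458 yaw deg -99.2914532080364 F [-0.5542  1.9814 -0.8321] 0.00015282852403570235
```

```bash
python3 -m inch '0 0 -0.15 0 0 0 0; 0 -0.1 -0.3 0 0 0 0; 0 -0.1 -0.4 0 0 0 0; 0 -0.1 -0.4 0 0 0 0'; python3 st.py
```

```text
t: 11.38
eef_pos: [0.568, 0.1058, 0.1471]
ee_rot: [-3.141, 0.001, -1.733]
force: [1.3, 4.0, -1.4]
width: 0.0007
t 11.375 unit xy -0.0008574144622737925 -0.012968089880465525 z 0.14712623109696393 yaw deg -99.29065454212932 F [ 1.2539  4.0492 -1.4248] 0.0006772736134198645
```

Force rose to 4 N: side stop reached. Go round behind it.

```bash
python3 -m inch '0 0.2 1.5 0 0 0 0; 0 0.2 1.5 0 0 0 0; 0 -2.5 1.9 0 0 0 0; 0 -5.2 2.4 0 0 0 0; 0 -5.2 2.4 0 0 0 0; 0 -5.6 0 0 0 0 0; 0 -5.9 -1.8 0 0 0 0; 0 -5.9 -1.8 0 0 0 0'; python3 st.py; python3 -c "
from h import *
cv2.imwrite('pics/1_f8.png',overlay(shot('side'),(.571,.1185),-.165,0,.3))"
```

```text
t: 12.38
eef_pos: [0.5089, 0.086, 0.1471]
ee_rot: [3.141, 0.001, -1.735]
force: [-0.7, -0.3, 0.2]
width: 0.0003
t 12.375 unit xy -0.05591576069614111 -0.042249179396596975 z 0.14709496054235596 yaw deg -99.41735246175872 F [-0.6925 -0.2827  0.1687] 0.0003442236837853242
```

View pics/1_f8.png

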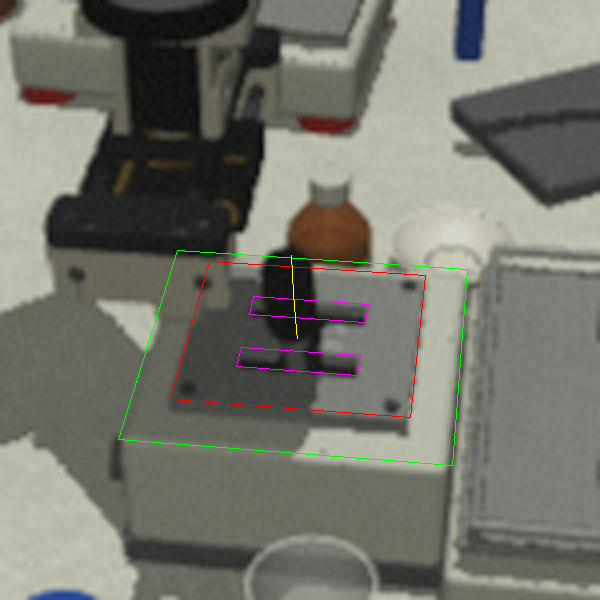

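Lever matches side = +0.30, fore ≈ 0, fingers behind it. Push forward.

```bash
python3 -m inch '0 1 -0.2 0 0 0 0; 0 2 -0.3 0 0 0 0; 0 2.7 -0.4 0 0 0 0; 0 3.2 -0.5 0 0 0 0; 0 3.7 -0.6 0 0 0 0; 0 4.2 -0.7 0 0 0 0; 0 4.7 -0.8 0 0 0 0; 0 5.2 -0.9 0 0 0 0; 0 5.7 -1 0 0 0 0; 0 6.2 -1 0 0 0 0; 0 6.6 -1.1 0 0 0 0; 0 6.6 -1.1 0 0 0 0'; python3 st.py
python3 -m inch '0 0.2 0 0 0 0 0; 0 0.4 -0.1 0 0 0 0; 0 0.4 -0.1 0 0 0 0';python3 st.py
```

```text
t: 13.92
eef_pos: [0.5756, 0.0755, 0.147]
ee_rot: [-3.141, 0.001, -1.735]
force: [-1.4, 0.0, -1.8]
width: 0.0003
t 13.925 unit xy 0.011559207549527176 -0.041691387728283985 z 0.1470428502793808 yaw deg -99.41115426910756 F [-1.4236  0.0448 -1.7694] 0.00025626346371035636
t: 14.3
eef_pos: [0.5797, 0.0745, 0.1471]
ee_rot: [-3.141, 0.001, -1.735]
force: [-2.4, 0.4, -1.2]
width: 0.0005
t 14.3 unit xy 0.0158584887297759 -0.041997186634957065 z 0.14711733298519686 yaw deg -99.41636319844318 F [-2.4216  0.3533 -1.1769] 0.0004643183024459877
```

```bash
python3 -m inch '0 0.2 0 0 0 0 0; 0 0.3 0 0 0 0 0; 0 0.3 0 0 0 0 0';python3 st.py;python3 -m inch '0 0.2 0 0 0 0 0; 0 0.3 -0.1 0 0 0 0; 0 0.3 -0.1 0 0 0 0';python3 st.py
```

```text
t: 14.68
eef_pos: [0.5828, 0.0744, 0.1471]
ee_rot: [-3.141, 0.001, -1.735]
force: [-3.1, 0.1, -1.4]
width: 0.0007
t 14.675 unit xy 0.01887960068816108 -0.041593602235085625 z 0.14710153027239764 yaw deg -99.41895414515561 F [-3.1458  0.0689 -1.3804] 0.0007048124862342009
t: 15.05
eef_pos: [0.5847, 0.0735, 0.1465]
ee_rot: [3.14, 0.0, -1.735]
force: [-6.9, 2.3, -0.6]
width: 0.0005
t 15.05 unit xy 0.02093596701288305 -0.0421683597015053 z 0.14652393621326149 yaw deg -99.435977615903 F [-6.8551  2.2845 -0.5826] 0.0004869584998909168
```

Stop reached (7 N). Back off and look.

```bash
python3 -m inch '0 0.1 0 0 0 0 0; 0 -1 0.2 0 0 0 0; 0 -4 0.7 0 0 0 0; 0 -8 1.3 0 0 0 0; 0 -8 1.3 0 0 0 0; 0 -8 1.3 6 0 0 0; 0 -10 1.6 10 0 0 0; 0 -10 1.6 10 0 0 0'; python3 st.py; python3 -c "
from h import *
cv2.imwrite('pics/1_f9.png',overlay(shot('side'),(.571,.1185),-.165,.325,.3))
for c in ('scene','side'):
    d=shot(c)
    for n in ['bottle_amber','bottle_small','beaker','jar','dish','spatula']:
        for r in pinpoint(c,n)[:1]: print(c,n,round(r['p'],2),np.round(r['location']),np.round(onz(d,r['location'],0),4))"
```

```text
t: 16.05
eef_pos: [0.4867, 0.0906, 0.2508]
ee_rot: [-3.136, 0.006, -1.734]
force: [1.0, -0.7, -0.3]
width: 0.0006
t 16.05 unit xy -0.07860556030101515 -0.041408203080618114 z 0.2508137888024905 yaw deg -99.37583455059917 F [ 0.9724 -0.6875 -0.3343] 0.0006203836232371269
scene bottle_amber 0.57 [366. 232.] [0.5882 0.2672 0.    ]
scene bottle_small 0.71 [371. 231.] [0.5926 0.2792 0.    ]
scene beaker 0.9 [249. 268.] [ 0.569  -0.0423  0.    ]
scene jar 0.6 [228. 231.] [ 0.4512 -0.0548  0.    ]
scene dish 0.76 [405. 256.] [0.6863 0.3208 0.    ]
scene spatula 0.67 [211. 272.] [ 0.5433 -0.1306  0.    ]
side bottle_amber 0.8 [288. 189.] [0.5966 0.268  0.    ]
side bottle_small 0.64 [255. 180.] [0.511  0.3141 0.    ]
side beaker 0.67 [285. 283.] [ 0.5717 -0.0445  0.    ]
side jar 0.81 [217. 292.] [ 0.4374 -0.0604  0.    ]
side dish 0.79 [318. 177.] [0.6817 0.3178 0.    ]
side spatula 0.65 [270. 317.] [ 0.5403 -0.1255  0.    ]
```

View pics/1_f9.png

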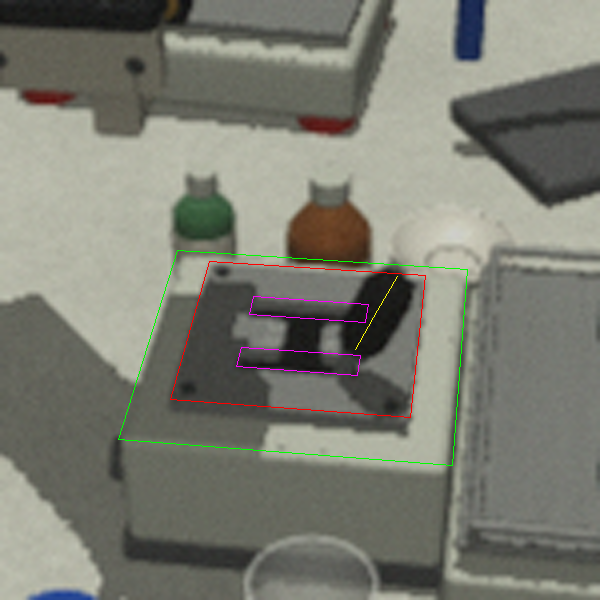

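The handle runs from about (397,272) to (360,355), along the drawn line for fore 0.325 and side 0.30. The bottles and beaker appear where they were, and the robot is clear.

```bash
python3 -c "
from h import *
arm.job_done()"
```

```text
the job is handed in; nothing more can be done
```

The lever is home in the third slot, and I handed the job in at about 16 s. No verdict was reported.

**What I did:** With closed fingers I pushed the lever forward to the cross channel and across to the side stop, where the force rose to about 4 N. From behind, I then pushed it forward to the end stop at about 7 N. The fingers then backed away and lifted clear.

**Last checks:**
- **Lever:** The side view after backing off matched the drawn line for fore 0.325 and side 0.30. The force was near zero with the fingers clear.
- **Bystanders:** The networks put each of them within about 14 mm of where it stood, which is their usual scatter. The bottles and beaker look unmoved in the last picture.
- **Disagreed:** One scene-camera report put `bottle_small` at the amber bottle's position. The side camera and the picture show it in its place, so I take that as a mix-up. My first fit of the unit's pose, from network points alone, was also off. I replaced it with one from plate and slot corners, which matched the side view; in the scene view it stayed about 6 px off in the 4x crop.

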